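# Turn a leaf of the deli's allergen binder

### The job

An open ring binder with stiff plastic leaves lies on the deli counter; the top leaf of its right-hand stack (right as seen from the robot) has been left standing ajar. With the fingertips, without pinching it, push that leaf up and over the rings and press it down flat on the left-hand stack. Turn only that one leaf, leave the things around the binder where they are, and take the hand away at the end.

Things in the scene. Friction and masses are not known exactly. Their poses are not given: they have to be found in the camera images.
- binder: Open A5 ring binder, fixed to the counter. Origin on the counter, mid-spine; x along the spine (away from the robot at yaw 0), y to the left-hand stack, z up. Black covers 225 mm along x, reaching 179 mm to either side in y, 3 mm thick. On each side a stack of rigid white leaves, each 210 mm along x, 148 wide, 4 thick, 4.5 apart.
- ring_axis (a point): Point on the ring axis about which the leaves turn: 30 mm above the binder's origin, axis along the binder's x; same axes as the binder. Two steel rings at x = -40 and +40 mm, 52 mm across, centred on the axis, tops 56 mm above the counter.
- leaf (a joint): Angle (rad) of the leaf to be turned, about the ring axis: 0 flat on the right-hand stack, 1.57 upright, 3.14 (stop) flat on the left-hand stack. Starts ajar, 0.1 to 0.5. It grips the rings: it stays at any angle it is left at, takes 1 to 3 N at its edge, does not spring back. Rigid plate 4 mm thick, 0.12 kg, its mid-plane through the ring axis, 16 to 164 mm from the axis.
- leaf_tab (a point): Middle of the outer edge of that leaf's index tab, 181 mm from the ring axis, at mid-thickness. Tab: 48 mm along the spine, central on the leaf, 17 mm out beyond its edge, 4 mm thick. No other right-hand leaf has a tab here: below it are only the cover (3 mm high) and counter. Axes: the binder's when the leaf is at 0 (-y outward along the leaf), turning with the leaf.
- next_leaf (a joint): Angle of the next leaf down on the right-hand stack, which is to stay lying: 0 = flat (top face 27.5 mm above the counter). Alike in size to the other, but its tab is 66 mm farther along the spine (binder +x).
- left_top (a point): Centre of the top face of the left-hand stack, where the leaf is to lie: 27.5 mm above the counter, at y = 90 mm in the binder; the face reaches from y = 16 to 164 mm. Once turned, the leaf's top face is 32 mm above the counter.
- ticket_a: Slate price ticket, plate 80 x 55 mm standing on a small steel foot, beyond the binder's far end, on the right. Origin under its foot. Not to be disturbed.
- ticket_b: The other such price ticket, beyond the binder's far end, on the left. Not to be disturbed.
- marker: Chalk marker, 140 mm long, 17 mm thick, lying beyond the far right corner of the binder. Origin under its middle, x along it. Not to be disturbed.
- salami: Salami, 200 mm long, 50 mm thick, lying crosswise between the robot and the binder. Origin under its middle, x along it. Not to be disturbed.
- herb_jar: Glass jar, 60 mm across, 90 mm high, standing left of the binder. Origin under its middle. Not to be disturbed.
- label_roll: Roll of labels, 72 mm across, 50 mm high, standing left of the binder. Origin under its middle. Not to be disturbed.
- tongs: Steel serving tongs, 200 mm long, 50 mm wide, 14 mm high, lying to the right of the binder. Origin under their middle, x along them. Not to be disturbed.

How it is judged:
By the outcome, as a careful person would: the job done as asked, in the order asked, and still so for the second after the job is handed in, with the robot touching nothing.
It also fails if it takes over 48 s, if anything falls off the work surface, if the arm or the gripper's body presses on something with over 40 N, if the wrist force passes 120 N, or if a joint passes its speed limit or range.

### The arm

A 7-joint arm with a two-finger parallel gripper is mounted at the origin on the work surface. World frame = base frame: x ahead of the robot, y to its left, z up, the work surface at z = 0. Lengths are in mm, angles in rad, forces in N, time in s.
With the tool pointing down it reaches from about 425 to 925 mm from the base axis. Payload 6.8 kg.
Tool frame: the origin (TCP) lies at the very end of the fingers, on their centre line; the grasp point (between the pads) lies 19 mm behind it; z points along the fingers, x is the direction in which the jaws open and shut, and the axes are right-handed (so a half turn about z gives the same grasp; the last joint's range is limited). The gripper opens to 85 mm and grips with 20 to 120 N. Pads are 22 mm wide; open, the fingers measure 114 mm over their backs; the gripper's body (76 mm by 85 mm) begins 54 mm behind the grasp point. The pads swing forward as they close: fully open they stand 13 mm farther back than shut.
Start: joints at [-1.281, 0.477, 0.022, 1.555, -0.011, 1.109, -0.083], TCP at [261.487, 622.312, 231.308] pointing down, gripper open.
Joint ranges: [-2.96, 2.96], [-0.34, 2.1], [-1.41, 1.46], [0.24, 2.44], [-1.37, 4.51], [0.17, 1.92], [-2.96, 2.96]. Speed limits (rad/s): [2.39, 2.39, 3.14, 3.14, 3.14, 3.14, 3.14].

### API

Orientations are given as a unit quaternion [w, x, y, z].
In Python, from rig import * gives the robot as it stands.
- The arm moves only by the tool step_arm, never from a script. Its argument "plan" is a list of rows, each a list of 7 numbers: the shift along the tool's x, y, z in mm, then the turn, a rotation vector about the tool's x, y, z in degrees, then the closure in counts, from 0 (fully open) to 255 (shut). In form: [[x, y, z, wx, wy, wz, grip], ...]. A call has 1 to 8 rows; each row shifts and turns the commanded pose from where the row before left it, along the tool's axes as they then stand; what a row does not reach is not made up. A row lasts 1/10 s, in which the tool goes at most 50 mm and 8.59 degrees, less where a joint would pass 70% of its speed; a pose out of reach is approached as far as the arm can. A call with a gripper value outside its range is refused whole. The fingers move at their own pace and stop on an object; the grip force is fixed at half the most. Time passes only in rows, so rows that do not move let the fingers close. It gives the time, the measured TCP pose, the force and the opening at its end, in the units of the state.
- get_state(): the state, without advancing time (a new reading comes with each control period).
- get_image(name): name is "scene" or "top" or "wrist"; returns the picture (400x640x3 uint8, blue, green, red); there is no depth.
- get_calibration(name): a dict with "mtx" (3x3 intrinsics, pixels), "R" (3x3) and "t" (3): a world point X has camera coordinates R X + t; the wrist camera has in their place "T_tool_cam" (4x4, takes a point from camera to tool coordinates, whose origin is the TCP and whose axes are the tool frame's). Camera axes: x right, y down, z forward; pixel columns grow to the right and rows downward; lengths in mm; the calibration is good to about 2 mm. The wrist camera is an equidistant fisheye: a pixel r from the principal point sees the ray r / f radians off the axis. A picture is of the moment at which its call begins: read the wrist's pose just before it. get_calibration takes no time and is no camera call.
- close_job(): hands the job in, once; it reports no verdict.
The state is a dict: "t": time; "joints": joint angles; "joint_vel": joint speeds; "joint_efforts": joint torques, N m; "eef_pos": TCP position; "eef_rot": TCP orientation; "wrist_force": force on the tool from outside, world axes, zero at the start; "moment": the same for the moment, N m; "finger_gap": opening from 0.0 (shut) to 1.0 (fully open).
Only numpy, scipy, OpenCV 4.12 (cv2) and the standard library are available. Lean on these libraries where they do the work, as an engineer would, in place of code of your own. Each camera call takes 0.05 s, during which the arm holds its last target. There are 200 camera calls.

## Working session

There is one attempt and no reset: what is moved stays moved. The work goes in short steps, Python scripts to look and compute and a tool call to move; the robot and the scene stay as the last step left them, time stands still between calls to the robot, and variables do not carry over. Pictures are saved under pics/ and viewed, about 8 in all and at most 12, crops included, and the job is handed in when it is done.

Besides the shell and the picture viewer there is one more tool, called as name(argument=value, ...) on one line, values as JSON. step_arm: Moves the arm, as the interface text tells. Its arguments: {"type":"object","properties":{"plan":{"type":"array"}},"required":["plan"]}

```bash
mkdir -p pics; python3 - <<'E'
from rig import *
import cv2
s=get_state();print(s)
for n in("scene","top"):
    cv2.imwrite(f"pics/{n}0.png",get_image(n));c=get_calibration(n);print(n,c)
E
```

```text
{'t': 0.0, 'joints': array([-1.28108668,  0.47782665,  0.02231216,  1.55644043, -0.01148683,
        1.10929174, -0.08311178]), 'joint_vel': array([ 5.94412489e-04, -2.43502791e-03,  1.66170964e-03,  5.97931206e-05,
        7.85227130e-05, -8.32670126e-04,  8.58737148e-04]), 'joint_efforts': array([-6.62827479e-04, -5.96453154e+01,  1.60795167e+00, -2.81191009e+01,
        1.25715189e-02,  9.51102935e-03,  7.73901178e-06]), 'eef_pos': array([261.26881565, 621.7494567 , 230.31203656]), 'eef_rot': array([ 5.64182782e-04,  8.32875029e-01,  5.53460334e-01, -7.25619088e-04]), 'wrist_force': array([-0.02933283, -0.82470516, -0.19386016]), 'moment': array([-0.04162921,  0.04779633,  0.01215629]), 'finger_gap': 0.9980560931793157}
scene {'mtx': array([[402.08852649,   0.        , 318.30405086],
       [  0.        , 402.08852649, 202.83272708],
       [  0.        ,   0.        ,   1.        ]]), 'R': array([[ 0.87605733,  0.48212255, -0.00902223],
       [ 0.38222089, -0.70569169, -0.59657894],
       [-0.29399107,  0.51918887, -0.80250369]]), 't': array([-559.61407538, -145.90849583, 1279.44358355])}
top {'mtx': array([[410.98229314,   0.        , 326.79243782],
       [  0.        , 410.98229314, 203.51286964],
       [  0.        ,   0.        ,   1.        ]]), 'R': array([[-0.01746844, -0.99974718, -0.01415761],
       [-0.98949302,  0.01931834, -0.14328424],
       [ 0.14352152,  0.01150591, -0.98958031]]), 't': array([  82.01111544,  587.24343714, 1037.9396529 ])}
```

View pics/top0.png

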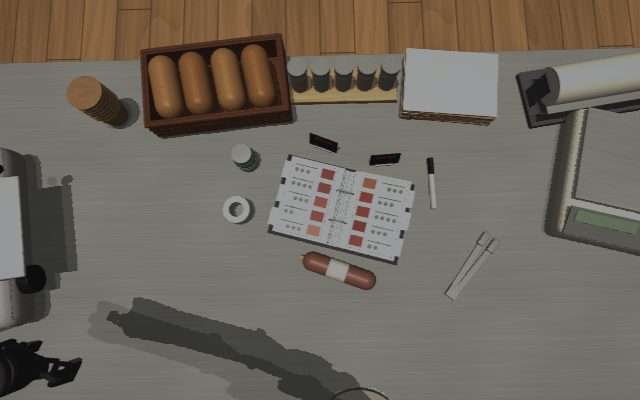

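View pics/scene0.png

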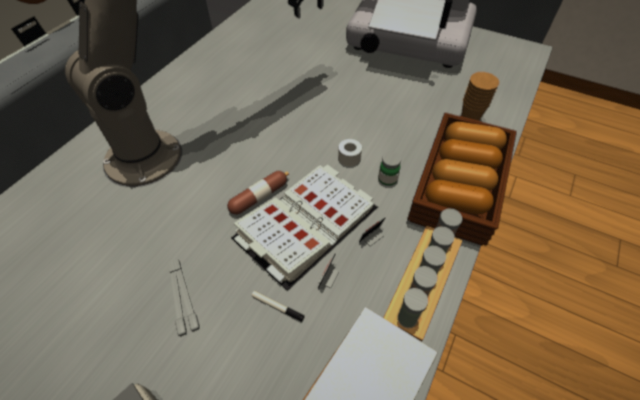

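The top view shows the open binder around (340,208), turned slightly clockwise. The salami is below it at (338,270), the tickets are above at (323,142) and (385,159), the marker is at (431,183) and the tongs at (472,265). I'll enlarge the binder next.

```bash
python3 - <<'E'
import cv2,numpy as np
a=cv2.imread("pics/top0.png")[135:295,250:450];b=cv2.imread("pics/scene0.png")[155:295,220:395]
cv2.imwrite("pics/ct.png",cv2.resize(a,(750,600),interpolation=cv2.INTER_CUBIC))
cv2.imwrite("pics/cs.png",cv2.resize(b,(750,600),interpolation=cv2.INTER_CUBIC))
E
```

```text
(no output)
```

View pics/ct.png

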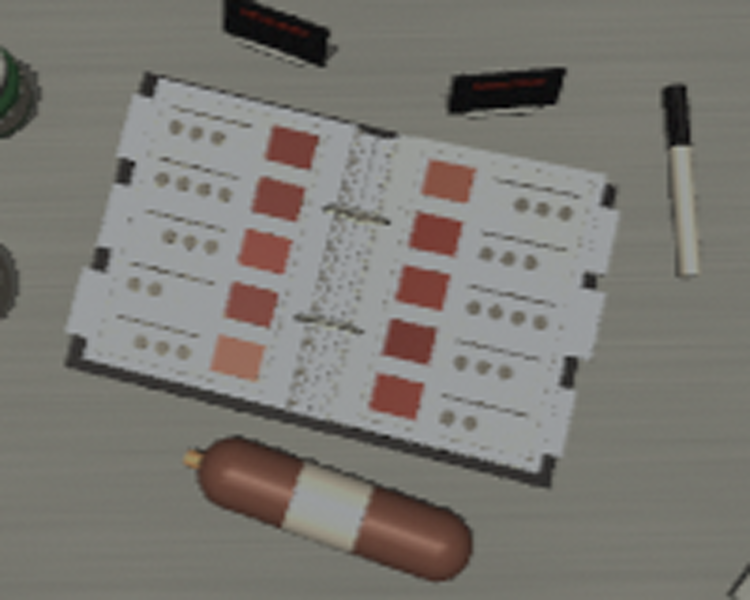

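View pics/cs.png

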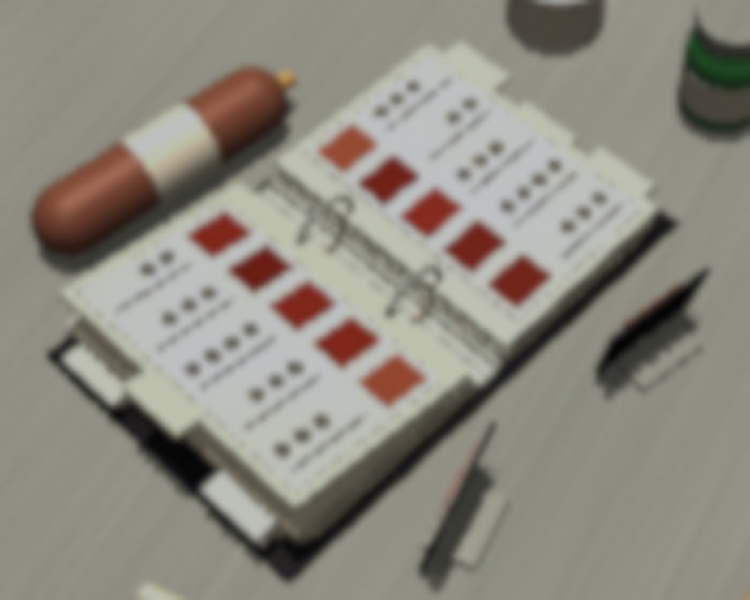

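Both crops show the leaf ajar with its tab outer edge centred near crop-top (596,326) and crop-scene (154,418). The cover corners are visible, so I'll compute the poses now.

```bash
cat > h.py <<'E'
from rig import *
import numpy as np
C={n:get_calibration(n) for n in("top","scene")}
def ray(n,uv):
    c=C[n];d=c["R"].T@np.linalg.solve(c["mtx"],[uv[0],uv[1],1]);return -c["R"].T@c["t"],d/np.linalg.norm(d)
def plane(n,uv,z):
    o,d=ray(n,uv);return o+d*(z-o[2])/d[2]
def tri(uvt,uvs):
    o1,d1=ray("top",uvt);o2,d2=ray("scene",uvs)
    s=np.linalg.lstsq(np.c_[d1,-d2],o2-o1,rcond=None)[0];p=o1+s[0]*d1;q=o2+s[1]*d2
    return (p+q)/2,np.linalg.norm(p-q)
def ct(u,v):return (250+u/3.75,135+v/3.75)
def cs(u,v):return (220+u/4.286,155+v/4.286)
E
python3 - <<'E'
from h import *
np.set_printoptions(precision=1,suppress=True)
k=[plane("top",ct(*p),3) for p in[(70,365),(550,487),(615,183),(148,72)]]
NL,NR,FR,FL=k
print(np.array(k),[np.linalg.norm(k[i]-k[(i+1)%4]) for i in range(4)])
O=sum(k)/4;d=(FL-NL+FR-NR)[:2];e=(NL-NR+FL-FR)[:2]
print("yaw",np.degrees(np.arctan2(d[1],d[0])),np.degrees(np.arctan2(-e[0],e[1])),O)
ks=[plane("scene",cs(*p),3) for p in[(52,355),(290,578),(673,220)]]
print("scene NR FR FL",np.array(ks))
tab=tri(ct(596,326),cs(154,418));print("tab",tab)
y=np.arctan2(-e[0],e[1]);yx=np.array([np.cos(y),np.sin(y)]);yy=np.array([-yx[1],yx[0]])
f=lambda p:(np.array([(p[:2]-O[:2])@yx,(p[:2]-O[:2])@yy,p[2]]))
print("tab binder",f(tab[0]),"leaf corners",[f(tri(ct(*a),cs(*b))[0]) for a,b in[((550,470),(65,293)),((608,175),(298,505))]])
for n,p,z in[("jar",(243,155),90),("roll",(236,209),50),("mark0",(430,158),8),("mark1",(433,207),8),("tongA",(488,235),7),("tongB",(450,297),7),("salA",(303,259),25),("salB",(375,285),25),("tickA",(370,164),0),("tickA2",(400,163),0),("tb",(310,143),0),("tb2",(337,152),0)]:
    w=plane("top",p,z);print(n,w,f(w))
E
```

```text
[[ 518.7  230.2    3. ]
 [ 425.7 -111.6    3. ]
 [ 644.3 -168.2    3. ]
 [ 735.   172.9    3. ]] [np.float64(354.3072179137123), np.float64(225.81525058078762), np.float64(352.92263478664756), np.float64(223.69588479805097)]
yaw -14.670376986379814 -15.052370027040185 [580.9  30.8   3. ]
scene NR FR FL [[ 432.  -110.1    3. ]
 [ 643.9 -167.5    3. ]
 [ 734.8  174.5    3. ]]
tab (array([ 536. , -138.9,   54.2]), np.float64(2.884327443595335))
tab binder [   0.7 -175.6   54.2] leaf corners [array([-101.2, -161.8,   64.7]), array([ 104.7, -159.2,   61.5])]
jar [711.7 283.3  90. ] [ 60.8 277.8  90. ]
roll [577.8 308.8  50. ] [-75.2 267.6  50. ]
mark0 [ 714.6 -214.4    8. ] [ 192.8 -202.2    8. ]
mark1 [ 578.6 -215.3    8. ] [  61.7 -238.3    8. ]
tongA [ 500.4 -357.9    7. ] [  23.2 -396.3    7. ]
tongB [ 340.1 -247.     7. ] [-160.5 -330.8    7. ]
salA [445.3 136.4  25. ] [-158.3   66.7   25. ]
salB [375.2 -50.   25. ] [-177.7 -131.5   25. ]
tickA [703.1 -50.    0. ] [139.  -46.3   0. ]
tickA2 [ 704.2 -132.9    0. ] [ 161.6 -126.2    0. ]
tb [766.8 115.6   0. ] [157.4 130.1   0. ]
tb2 [739.2  40.7   0. ] [150.3  50.6   0. ]
```

The binder origin is about (581,31) with yaw -15°. The cover size checks out at 354 x 225 mm against 358 x 225. The tab gives a leaf angle of roughly 0.15–0.25 rad. My plan is to bring shut fingers in from the right, tilted, get them under the tab, lift, swing over and press. First I need a helper that turns targets into tool-frame rows.

```bash
cat >> h.py <<'E'
from scipy.spatial.transform import Rotation as Rn
O=np.array([581.,31.,0]);Y=np.radians(-15);B=Rn.from_euler('z',Y)
def w(x,y,z):return O+B.apply([x,y,z])
def b(p):return B.inv().apply(np.asarray(p)-O)
def ori(th):  # tool x ~ binder y, tilt th deg toward binder +y
    zt=[0,np.sin(np.radians(th)),-np.cos(np.radians(th))];xt=[0,np.cos(np.radians(th)),np.sin(np.radians(th))]
    return B*Rn.from_matrix(np.c_[xt,np.cross(zt,xt),zt])
def cur():
    s=get_state();q=s["eef_rot"];return s,np.array(s["eef_pos"]),Rn.from_quat([*q[1:],q[0]])
def path(wps): # list of (binder xyz, tilt, rows): tool-frame rows (shift first, then turn)
    s,p,R=cur();print("t",s["t"],"binder",b(p).round(1),"F",B.inv().apply(s["wrist_force"]).round(1),"gap",round(s["finger_gap"],2),"j",np.round(s["joints"],2))
    for (xyz,th,n) in wps:
        g=w(*xyz);dR=(R.inv()*ori(th)).as_rotvec();p0,R0=p,R
        for i in range(n):
            d=R.inv().apply((g-p0)/n);R=R*Rn.from_rotvec(dR/n)
            print([float(v) for v in np.r_[d.round(1),np.degrees(dR/n).round(2)]])
        p=g;print("--",g.round())
E
python3 - <<'E'
from h import *
path([((60,260,235),0,8),((0,-240,220),0,11),((0,-240,160),60,8)])
E
```

```text
t 0.1 binder [-461.7  487.9  230.4] F [ 0.7 -0.5 -0. ] gap 1.0 j [-1.28  0.48  0.02  1.56 -0.01  1.11 -0.08]
[-19.4, 68.5, -0.5, 0.0, 0.01, -0.97]
[-20.6, 68.1, -0.5, 0.0, 0.01, -0.97]
[-21.7, 67.8, -0.5, 0.0, 0.01, -0.97]
[-22.9, 67.4, -0.5, 0.0, 0.01, -0.97]
[-24.0, 67.0, -0.6, 0.0, 0.01, -0.97]
[-25.1, 66.6, -0.6, 0.0, 0.01, -0.97]
[-26.3, 66.1, -0.6, 0.0, 0.01, -0.97]
[-27.4, 65.7, -0.6, 0.0, 0.01, -0.97]
-- [706. 267. 235.]
[-45.5, -5.5, 1.4, 0.0, 0.0, -0.0]
[-45.5, -5.5, 1.4, 0.0, 0.0, -0.0]
[-45.5, -5.5, 1.4, 0.0, 0.0, -0.0]
[-45.5, -5.5, 1.4, 0.0, 0.0, -0.0]
[-45.5, -5.5, 1.4, 0.0, 0.0, -0.0]
[-45.5, -5.5, 1.4, 0.0, 0.0, -0.0]
[-45.5, -5.5, 1.4, 0.0, 0.0, -0.0]
[-45.5, -5.5, 1.4, 0.0, 0.0, -0.0]
[-45.5, -5.5, 1.4, 0.0, 0.0, -0.0]
[-45.5, -5.5, 1.4, 0.0, 0.0, -0.0]
[-45.5, -5.5, 1.4, 0.0, 0.0, -0.0]
-- [ 519. -201.  220.]
[-0.0, -0.0, 7.5, 0.0, 7.5, -0.0]
[-1.0, 0.0, 7.4, 0.0, 7.5, -0.0]
[-1.9, 0.0, 7.2, 0.0, 7.5, -0.0]
[-2.9, 0.0, 6.9, 0.0, 7.5, -0.0]
[-3.8, -0.0, 6.5, 0.0, 7.5, -0.0]
[-4.6, 0.0, 6.0, 0.0, 7.5, -0.0]
[-5.3, -0.0, 5.3, 0.0, 7.5, -0.0]
[-6.0, 0.0, 4.6, 0.0, 7.5, -0.0]
-- [ 519. -201.  160.]
```

step_arm(plan=[[-21,45,0,0,0,-1,255],[-21,45,0,0,0,-1,255],[-21,45,0,0,0,-1,255],[-21,45,0,0,0,-1,255],[-22,44,0,0,0,-1,255],[-22,44,0,0,0,-1,255],[-23,43,0,0,0,-1,255],[-24,43,0,0,0,-0.8,255]])

```text
t: 0.9
eef_pos: [538.7, 338.4, 231.0]
eef_rot: [-0.0, 0.793, 0.609, -0.0]
wrist_force: [0.7, 0.2, -0.2]
finger_gap: -0.001
```

step_arm(plan=[[-45,6,0,0,0,0,255],[-45,6,0,0,0,0,255],[-45,6,0,0,0,0,255],[-45,6,0,0,0,0,255],[-45,6,0,0,0,0,255],[-45,6,0,0,0,0,255],[-45,6,0,0,0,0,255],[-45,6,0,0,0,0,255]])

```text
t: 1.7
eef_pos: [490.2, -21.8, 231.2]
eef_rot: [-0.0, 0.793, 0.609, -0.0]
wrist_force: [0.8, 0.6, 0.8]
finger_gap: -0.003
```

```bash
python3 - <<'E'
from h import *
path([((0,-240,180),0,4)])
E
```

```text
t 1.7 binder [-74.  -74.5 231.2] F [0.6 0.8 0.8] gap -0.0 j [-0.31  0.17  0.26  2.   -0.05  0.98  1.28]
[-41.4, 18.5, 12.8, -0.0, -0.0, 0.0]
[-41.4, 18.5, 12.8, -0.0, -0.0, 0.0]
[-41.4, 18.5, 12.8, -0.0, -0.0, 0.0]
[-41.4, 18.5, 12.8, -0.0, -0.0, 0.0]
-- [ 519. -201.  180.]
```

step_arm(plan=[[-42,18,10,0,0,0,255],[-42,18,10,0,0,0,255],[-42,18,10,0,0,0,255],[-42,18,10,0,0,0,255],[0,0,0,0,7.5,0,255],[0,0,0,0,7.5,0,255],[0,0,0,0,7.5,0,255],[0,0,0,0,7.5,0,255]])

```text
t: 2.5
eef_pos: [517.4, -201.5, 191.9]
eef_rot: [-0.158, 0.766, 0.588, 0.208]
wrist_force: [-0.8, 0.4, 0.2]
finger_gap: 0.002
```

step_arm(plan=[[0,0,0,0,7.5,0,255],[0,0,0,0,7.5,0,255],[0,0,0,0,7.5,0,255],[0,0,0,0,7.5,0,255],[0,0,0,0,0,0,255]])

```text
t: 3.0
eef_pos: [514.9, -203.0, 187.3]
eef_rot: [-0.307, 0.689, 0.524, 0.396]
wrist_force: [-0.6, -0.6, -0.6]
finger_gap: 0.003
```

```bash
python3 - <<'E'
from h import *
import cv2
path([((0,-240,32),60,8)])
s,p,R=cur();print((R.as_matrix()[:,2]@B.as_matrix()).round(2))
a=get_image("scene")[100:340,160:440];cv2.imwrite("pics/s1.png",cv2.resize(a,(700,600),interpolation=cv2.INTER_CUBIC))
E
```

```text
t 3.0 binder [  -3.3 -243.1  187.3] F [-0.4 -0.7 -0.6] gap 0.0 j [ 0.66  0.68  0.1   1.76 -0.94  1.48  2.54]
[-16.6, 0.6, 10.0, 0.0, -0.02, -0.06]
[-16.6, 0.5, 10.0, 0.0, -0.02, -0.06]
[-16.6, 0.5, 10.0, 0.0, -0.02, -0.06]
[-16.6, 0.5, 10.0, 0.0, -0.02, -0.06]
[-16.6, 0.5, 10.0, 0.0, -0.02, -0.06]
[-16.6, 0.5, 10.0, 0.0, -0.02, -0.06]
[-16.6, 0.4, 10.0, 0.0, -0.02, -0.06]
[-16.6, 0.4, 10.0, 0.0, -0.02, -0.06]
-- [ 519. -201.   32.]
[ 0.    0.87 -0.5 ]
```

View pics/s1.png

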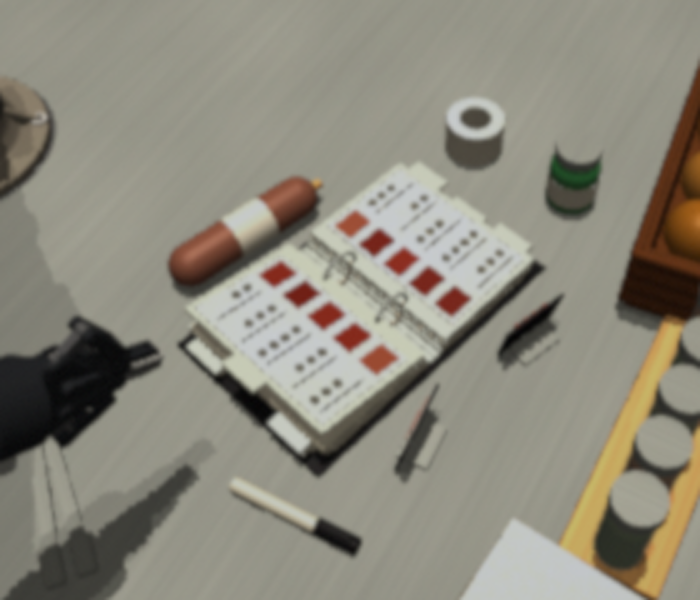

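The picture shows the hand tilted 60°, clear to the right of the binder, with fingertips near (155,355) and pointing at the tab near (250,370). I'll lower it, then slide it under the tab.

step_arm(plan=[[-17,0.4,10,0,0,0,255],[-17,0.4,10,0,0,0,255],[-17,0.4,10,0,0,0,255],[-17,0.4,10,0,0,0,255],[-17,0.4,10,0,0,0,255],[-17,0.4,10,0,0,0,255],[-17,0.4,10,0,0,0,255],[-17,0.4,10,0,0,0,255]])

```text
t: 3.85
eef_pos: [520.9, -199.3, 32.3]
eef_rot: [-0.304, 0.687, 0.528, 0.396]
wrist_force: [0.7, 0.3, -0.2]
finger_gap: 0.002
```

step_arm(plan=[[0,0,0,0,0,0,255]])

```text
t: 3.95
eef_pos: [519.7, -198.5, 31.1]
eef_rot: [-0.306, 0.687, 0.527, 0.395]
wrist_force: [-0.6, -0.5, 0.4]
finger_gap: -0.001
```

```bash
python3 - <<'E'
from h import *
path([((0,-200,28),60,2),((0,-176,28),60,2)])
s,p,R=cur();print((B.inv()*R).as_matrix().round(2))
E
```

```text
t 3.95 binder [ 2.000e-01 -2.375e+02  3.110e+01] F [-0.5 -0.7  0.4] gap -0.0 j [ 0.67  0.92  0.07  1.75 -0.98  1.33  2.73]
[8.0, -0.1, 17.0, -0.11, 0.0, -0.05]
[8.0, -0.1, 17.0, -0.11, 0.0, -0.05]
-- [ 529. -162.   28.]
[6.0, 0.0, 10.4, 0.0, 0.0, 0.0]
[6.0, 0.0, 10.4, 0.0, 0.0, 0.0]
-- [ 535. -139.   28.]
[[ 0.    1.   -0.  ]
 [ 0.5   0.    0.87]
 [ 0.87 -0.   -0.5 ]]
```

step_arm(plan=[[8,0,17,0,0,0,255],[8,0,17,0,0,0,255],[6,0,10.5,0,0,0,255],[6,0,10.5,0,0,0,255],[0,0,0,0,0,0,255]])

```text
t: 4.45
eef_pos: [537.0, -138.1, 31.2]
eef_rot: [-0.305, 0.686, 0.528, 0.397]
wrist_force: [-0.6, -0.6, 0.4]
finger_gap: -0.001
```

```bash
python3 - <<'E'
from h import *
import cv2
t=get_image("top")[135:295,300:460];s=get_image("scene")[155:315,200:360]
cv2.imwrite("pics/i1.png",np.hstack([cv2.resize(i,(400,400),interpolation=cv2.INTER_CUBIC) for i in(t,s)]))
path([((0,-176,60),60,4)])
E
```

```text
t 4.55 binder [   1.6 -177.7   30.5] F [ 1.  -0.6  1.1] gap -0.0 j [ 0.61  0.9   0.03  1.82 -1.04  1.25  2.73]
[6.6, -0.4, -3.3, -0.0, 0.01, 0.01]
[6.6, -0.4, -3.3, -0.0, 0.01, 0.01]
[6.6, -0.4, -3.3, -0.0, 0.01, 0.01]
[6.6, -0.4, -3.3, -0.0, 0.01, 0.01]
-- [ 535. -139.   60.]
```

View pics/i1.png

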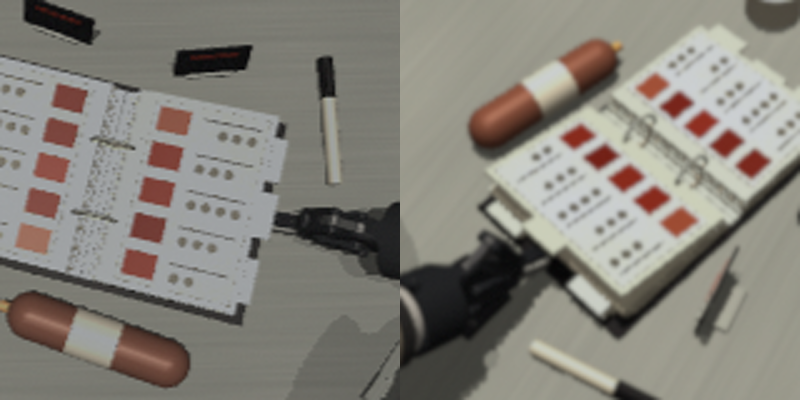

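The fingertips vanish under the tab edge in the top half, near (278,220), and sit over the dark cover in the scene half, near (548,262). They are under the tab with no contact yet. I'll lift with a slight inward shift and then follow the arc.

```bash
cat >> h.py <<'E'
def arc(a,th,r,h=8):
    A=np.radians(a);ph=np.radians(th-(90-a));k=2+h*abs(np.cos(ph))
    return (0,-r*np.cos(A)-k*np.sin(A),30+r*np.sin(A)-k*np.cos(A))
E
python3 - <<'E'
from h import *
path([((0,-167,50),60,3),(arc(20,60,166),60,2),(arc(30,60,163),60,3)])
E
```

```text
t 4.55 binder [   1.6 -177.7   30.5] F [ 1.  -0.6  1.1] gap -0.0 j [ 0.61  0.9   0.03  1.82 -1.04  1.25  2.73]
[7.4, -0.5, -0.2, -0.0, 0.01, 0.01]
[7.4, -0.5, -0.2, -0.0, 0.01, 0.01]
[7.4, -0.5, -0.2, -0.0, 0.01, 0.01]
-- [ 538. -130.   50.]
[13.8, 0.0, -3.6, -0.0, -0.0, -0.0]
[13.8, 0.0, -3.6, -0.0, -0.0, -0.0]
-- [ 540. -123.   77.]
[9.5, -0.0, -0.4, -0.0, 0.0, -0.0]
[9.5, -0.0, -0.4, -0.0, 0.0, -0.0]
[9.5, -0.0, -0.4, -0.0, 0.0, -0.0]
-- [ 543. -110.  103.]
```

step_arm(plan=[[7.4,0,0,0,0,0,255],[7.4,0,0,0,0,0,255],[7.4,0,0,0,0,0,255],[9,0,-2.5,0,0,0,255],[9,0,-2.5,0,0,0,255],[9,0,-2,0,0,0,255],[9.5,0,-0.5,0,0,0,255],[9.5,0,-0.5,0,0,0,255]])

```text
t: 5.35
eef_pos: [543.6, -114.7, 94.1]
eef_rot: [-0.304, 0.687, 0.527, 0.397]
wrist_force: [-0.9, -2.5, -1.0]
finger_gap: 0.001
```

```bash
python3 - <<'E'
from h import *
path([(arc(40,60,158),60,4),(arc(60,50,152),50,4)])
import cv2
t=get_image("top")[135:295,300:460];s=get_image("scene")[155:315,200:360]
cv2.imwrite("pics/i2.png",np.hstack([cv2.resize(i,(400,400),interpolation=cv2.INTER_CUBIC) for i in(t,s)]))
E
```

```text
t 5.35 binder [   1.5 -150.4   94.1] F [-0.2 -2.7 -1. ] gap 0.0 j [ 0.57  0.78  0.02  1.86 -1.05  1.27  2.65]
[9.3, -0.4, 1.2, 0.0, 0.0, 0.0]
[9.3, -0.4, 1.2, 0.0, 0.0, 0.0]
[9.3, -0.4, 1.2, 0.0, 0.0, 0.0]
[9.3, -0.4, 1.2, 0.0, 0.0, 0.0]
-- [548. -92. 124.]
[12.5, -0.0, 5.2, 0.0, -2.5, -0.0]
[12.7, -0.0, 4.7, 0.0, -2.5, -0.0]
[12.9, -0.0, 4.1, 0.0, -2.5, -0.0]
[13.1, -0.0, 3.6, 0.0, -2.5, -0.0]
-- [559. -50. 157.]
```

View pics/i2.png

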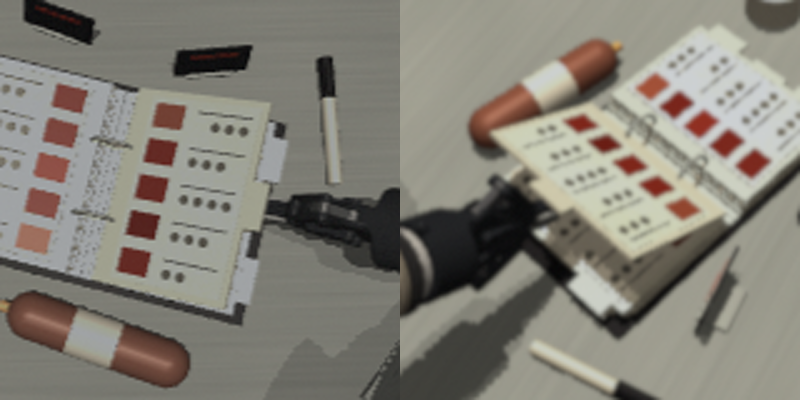

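Only the top leaf has risen, to about 25°, and the leaf below is still lying flat. I'll continue the arc.

step_arm(plan=[[9.3,-0.4,1.2,0,0,0,255],[9.3,-0.4,1.2,0,0,0,255],[9.3,-0.4,1.2,0,0,0,255],[9.3,-0.4,1.2,0,0,0,255],[12.5,0,5.2,0,-2.5,0,255],[12.7,0,4.7,0,-2.5,0,255],[12.9,0,4.1,0,-2.5,0,255],[13,0,3.6,0,-2.5,0,255]])

```text
t: 6.25
eef_pos: [558.9, -49.9, 156.6]
eef_rot: [-0.257, 0.719, 0.552, 0.335]
wrist_force: [-0.1, -1.1, -2.0]
finger_gap: -0.002
```

```bash
python3 - <<'E'
from h import *
path([(arc(80,38,148),38,4),(arc(100,25,145),25,4)])
E
```

```text
t 6.25 binder [ -0.4 -83.9 156.6] F [ 0.2 -1.1 -2. ] gap -0.0 j [ 0.39  0.56  0.04  1.94 -1.02  1.13  2.44]
[11.3, 0.1, 6.6, -0.0, -2.98, 0.0]
[11.6, 0.1, 6.0, -0.0, -2.98, 0.0]
[11.9, 0.1, 5.4, -0.0, -2.98, 0.0]
[12.2, 0.1, 4.8, -0.0, -2.98, 0.0]
-- [572.  -2. 174.]
[10.1, 0.0, 7.9, 0.0, -3.25, 0.0]
[10.6, 0.0, 7.3, 0.0, -3.25, 0.0]
[11.0, 0.0, 6.7, 0.0, -3.25, 0.0]
[11.3, 0.0, 6.1, 0.0, -3.25, 0.0]
-- [585.  47. 174.]
```

step_arm(plan=[[11.3,0,6.6,0,-3,0,255],[11.6,0,6,0,-3,0,255],[11.9,0,5.4,0,-3,0,255],[12.2,0,4.8,0,-3,0,255],[10.1,0,7.9,0,-3.2,0,255],[10.6,0,7.3,0,-3.2,0,255],[11,0,6.7,0,-3.3,0,255],[11.3,0,6.1,0,-3.3,0,255]])

```text
t: 7.05
eef_pos: [584.5, 47.4, 174.1]
eef_rot: [-0.131, 0.775, 0.595, 0.171]
wrist_force: [-0.4, -1.6, -1.4]
finger_gap: -0.007
```

```bash
python3 - <<'E'
from h import *
path([(arc(120,12,140),12,4),(arc(140,0,135),0,4)])
E
```

```text
t 7.05 binder [ -0.9  16.8 174.1] F [ 0.1 -1.6 -1.4] gap -0.01 j [-0.06  0.39  0.13  1.93 -0.66  0.85  1.82]
[8.5, 0.2, 9.2, -0.0, -3.22, 0.01]
[9.0, 0.2, 8.7, -0.0, -3.22, 0.01]
[9.5, 0.2, 8.1, -0.0, -3.22, 0.01]
[9.9, 0.2, 7.6, -0.0, -3.22, 0.01]
-- [597.  92. 155.]
[7.0, 0.0, 9.9, 0.0, -3.0, 0.0]
[7.5, 0.0, 9.5, 0.0, -3.0, 0.0]
[8.0, 0.0, 9.1, 0.0, -3.0, 0.0]
[8.5, 0.0, 8.7, 0.0, -3.0, 0.0]
-- [607. 126. 122.]
```

step_arm(plan=[[8.5,0,9.2,0,-3.2,0,255],[9,0,8.7,0,-3.2,0,255],[9.5,0,8.1,0,-3.2,0,255],[9.9,0,7.6,0,-3.2,0,255],[7,0,9.9,0,-3,0,255],[7.5,0,9.5,0,-3,0,255],[8,0,9.1,0,-3,0,255],[8.5,0,8.7,0,-3,0,255]])

```text
t: 7.85
eef_pos: [605.6, 127.1, 122.3]
eef_rot: [-0.001, 0.793, 0.609, 0.001]
wrist_force: [0.7, -2.5, 0.4]
finger_gap: -0.001
```

```bash
python3 - <<'E'
from h import *
path([(arc(160,0,130),0,4),(arc(176,0,125),0,4)])
E
```

```text
t 7.85 binder [ -1.1  99.2 122.3] F [ 1.4 -2.3  0.4] gap -0.0 j [-0.54  0.52  0.31  1.81 -0.21  0.85  1.19]
[5.3, 0.3, 10.9, -0.01, -0.03, 0.01]
[5.3, 0.3, 10.9, -0.01, -0.03, 0.01]
[5.3, 0.3, 10.9, -0.01, -0.03, 0.01]
[5.3, 0.3, 10.8, -0.01, -0.03, 0.01]
-- [612. 147.  79.]
[1.0, 0.0, 9.4, 0.0, 0.0, -0.0]
[1.0, 0.0, 9.4, 0.0, 0.0, -0.0]
[1.0, 0.0, 9.4, 0.0, 0.0, -0.0]
[1.0, 0.0, 9.4, 0.0, 0.0, -0.0]
-- [613. 151.  41.]
```

step_arm(plan=[[5.3,0,11,0,0,0,255],[5.3,0,11,0,0,0,255],[5.3,0,11,0,0,0,255],[5.3,0,11,0,0,0,255],[1,0,9.4,0,0,0,255],[1,0,9.4,0,0,0,255],[1,0,9.4,0,0,0,255],[1,0,8,0,0,0,255]])

```text
t: 8.65
eef_pos: [612.9, 150.0, 41.1]
eef_rot: [-0.001, 0.793, 0.609, 0.001]
wrist_force: [0.6, -0.5, 2.2]
finger_gap: -0.004
```

```bash
python3 - <<'E'
from h import *
path([((0,125,32),0,2)])
import cv2
t=get_image("top")[135:295,230:430];s=get_image("scene")[115:275,240:440]
cv2.imwrite("pics/i3.png",np.hstack([cv2.resize(i,(400,320),interpolation=cv2.INTER_CUBIC) for i in(t,s)]))
E
```

```text
t 8.65 binder [  0.  123.3  41.1] F [ 0.7 -0.4  2.2] gap -0.0 j [-0.54  0.65  0.27  1.82 -0.25  0.71  1.19]
[0.9, -0.0, 4.5, 0.0, -0.1, -0.01]
[0.9, -0.0, 4.5, 0.0, -0.1, -0.01]
-- [613. 152.  32.]
```

View pics/i3.png

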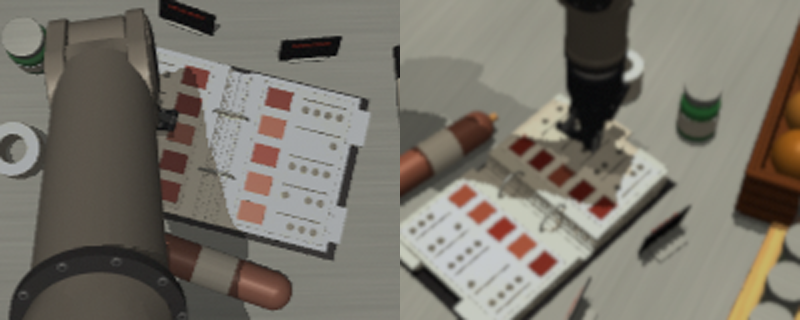

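The leaf is almost down on the left stack, and the right stack now shows the next leaf lying flat. Now I'll press gently, watching the force.

step_arm(plan=[[0,0,4,0,0,0,255],[0,0,3,0,0,0,255],[0,0,2,0,0,0,255],[0,0,1,0,0,0,255],[0,0,0,0,0,0,255]])

```text
t: 9.25
eef_pos: [613.0, 150.4, 32.2]
eef_rot: [-0.001, 0.793, 0.609, 0.002]
wrist_force: [-0.6, -0.0, 2.9]
finger_gap: 0.002
```

step_arm(plan=[[0,0,1,0,0,0,255],[0,0,1,0,0,0,255],[0,0,0,0,0,0,255]])

```text
t: 9.55
eef_pos: [613.1, 150.4, 31.9]
eef_rot: [-0.001, 0.793, 0.609, 0.002]
wrist_force: [-6.5, -0.7, 18.1]
finger_gap: -0.002
```

Firm contact at 18 N with the tip at z = 31.9 mm, where 32 is expected. I'll retreat straight up and then off to the side.

step_arm(plan=[[0,0,-4,0,0,0,255],[0,0,-20,0,0,0,255],[0,0,-30,0,0,0,255],[0,0,-40,0,0,0,255],[0,0,-40,0,0,0,255],[0,0,-40,0,0,0,255],[0,0,-30,0,0,0,255],[0,0,0,0,0,0,255]])

```text
t: 10.35
eef_pos: [615.4, 150.1, 238.9]
eef_rot: [0.0, 0.793, 0.609, 0.006]
wrist_force: [0.2, 0.6, 0.1]
finger_gap: -0.001
```

step_arm(plan=[[38,-18,0,0,0,0,255],[38,-18,0,0,0,0,255],[38,-18,0,0,0,0,255],[38,-18,0,0,0,0,255],[38,-18,0,0,0,0,255],[38,-18,0,0,0,0,255],[38,-18,0,0,0,0,255],[38,-18,0,0,0,0,255]])

```text
t: 11.15
eef_pos: [551.3, 482.0, 233.7]
eef_rot: [-0.001, 0.793, 0.609, 0.001]
wrist_force: [-0.6, 0.3, -0.2]
finger_gap: 0.004
```

```bash
python3 - <<'E'
from h import *
import cv2
path([])
T=get_image("top");S=get_image("scene");cv2.imwrite("pics/top9.png",T);cv2.imwrite("pics/scene9.png",S)
t=T[130:310,200:500];s=S[130:330,150:420]
cv2.imwrite("pics/i4.png",np.vstack([cv2.resize(t,(500,300),interpolation=cv2.INTER_CUBIC),cv2.resize(s,(500,300),interpolation=cv2.INTER_CUBIC)]))
for n,I in(("top",T),("scene",S)):
    d=np.abs(cv2.imread(f"pics/{n}0.png").astype(int)-I).max(2)>40
    m=cv2.morphologyEx(d.astype(np.uint8),cv2.MORPH_OPEN,np.ones((3,3)))
    print(n,[tuple(map(int,x)) for x in cv2.connectedComponentsWithStats(m)[2][1:] if x[4]>15])
E
```

```text
t 11.15 binder [-145.4  427.9  233.7] F [-0.7  0.1 -0.2] gap 0.0 j [-0.98  0.58  0.29  1.41 -0.17  1.17  0.63]
top [(0, 138, 156, 262, 12827), (0, 151, 56, 172, 5538), (0, 165, 4, 8, 26), (170, 188, 198, 200, 7329), (400, 212, 10, 18, 124), (353, 220, 13, 12, 118), (350, 236, 9, 10, 64), (123, 297, 203, 103, 5280), (365, 391, 11, 9, 52)]
scene [(84, 0, 9, 8, 61), (137, 0, 18, 11, 123), (288, 0, 15, 18, 159), (317, 0, 7, 9, 56), (362, 0, 30, 40, 912), (79, 10, 11, 8, 52), (79, 19, 9, 27, 168), (66, 63, 4, 9, 33), (181, 73, 146, 77, 2414), (83, 75, 11, 11, 54), (136, 87, 11, 20, 87), (170, 118, 212, 59, 3430), (173, 143, 6, 5, 25), (111, 162, 4, 5, 18), (265, 205, 12, 7, 57), (265, 211, 30, 17, 230), (239, 215, 12, 10, 62), (237, 229, 16, 14, 97), (284, 228, 24, 9, 127), (294, 237, 13, 7, 49), (305, 238, 9, 7, 35), (305, 245, 13, 8, 65), (263, 250, 58, 30, 394)]
```

View pics/i4.png

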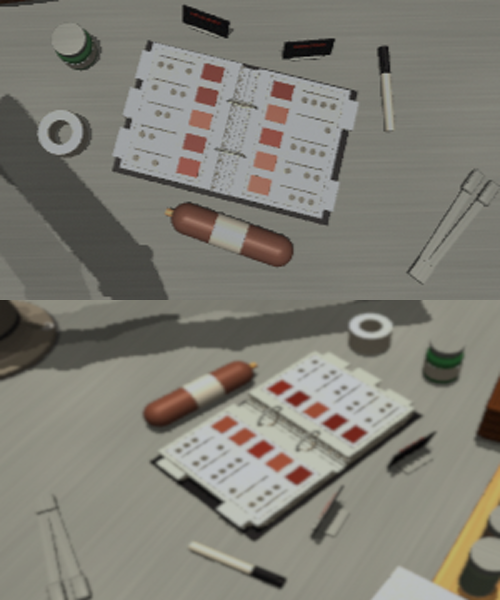

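The leaf lies flat on the left stack and the right stack shows the next leaf flat. The tickets, marker, salami, jar, roll and tongs show no image change. Handing in.

```bash
python3 -c "
from rig import *
print(close_job())"
```

```text
the job is handed in; nothing more can be done
None
```

The leaf is turned and lies flat on the left-hand stack. I slid the shut fingertips under its tab, lifted it, pushed it over the rings, pressed it down, then moved the hand away. The job was handed in about 11 s into the 48 s allowed.

**Press:** the force rose to 18 N with the tip at 31.9 mm, against an expected leaf top of 32 mm. Peak readings stayed far below the limits.

**Final pictures:**
- The leaf is flat on the left and the next leaf is still lying on the right.
- Comparing before and after, the top view changed only at the binder and where the arm and its shadows are. The scene view's changes fit that too.
- The tickets, marker, salami, jar, roll and tongs look unmoved in both views.
- The wrist force was back to noise level.

**One disagreement:** the starting angle came out at 0.13 rad from the tab's height but 0.20–0.25 rad from the leaf's corners and horizontal positions. I allowed for both when going under the tab, so it made no difference.

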